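# Find the hidden release on a bike battery and pop its charging flap

### The arm

A 6-joint arm with a two-finger parallel gripper is mounted at the origin on the work surface. World frame = base frame: x ahead of the robot, y to its left, z up, the work surface at z = 0. Lengths are in m, angles in rad, forces in N, time in s.
With the tool pointing down it reaches from about 0.25 to 0.725 m from the base axis. Payload 4 kg.
Tool frame: the origin (TCP) lies on the centre line of the jaws, within the pads' length; the fingertips stand 25 mm ahead of it and the grasp point (between the pads) lies 6 mm ahead of it; z points along the fingers, x is the direction in which the jaws open and shut, and the axes are right-handed (so a half turn about z gives the same grasp; the last joint's range is limited). The gripper opens to 85 mm and grips with 20 to 120 N. Pads are 22 mm wide; open, the fingers measure 114 mm over their backs; the gripper's body (76 mm by 85 mm) begins 54 mm behind the grasp point. The pads swing forward as they close: fully open they stand 13 mm farther back than shut.
Start: joints at [-1.137, 0.241, 0.005, 1.335, 0, 1.571], TCP at [0.21, -0.454, 0.256] pointing down, gripper open.
Joint ranges: [-2.72, 2.72], [-1.05, 1.87], [-1.09, 1.28], [-1.99, 2.15], [-1.42, 1.44], [-3.14, 3.14]. Speed limits (rad/s): [2.79, 2.79, 3.14, 3.14, 3.14, 3.14].

### API

Orientations are given as a unit quaternion [x, y, z, w].
In Python, from workcell import bot, imaging, order gives the robot as it stands.
- The arm moves only by the tool carry_out, never from a script. Its argument "moves" is a list of rows, each a list of 5 numbers: the shift along the tool's x, y, z scaled (see below), then the turn about the tool's z scaled (see below), then the opening, from -1 (shut) to 1 (fully open). In form: [[tx, ty, tz, roll, hand], ...]. A call has 1 to 20 rows; each row is the pose to reach, as a shift and turn from the pose commanded when the call began, along the tool's axes at that moment; what a row does not reach only later rows make up. The controller multiplies each number of a shift by 0.1 m and each number of a turn by 90 degrees. A row lasts 1/10 s, in which the tool goes at most 50 mm and 8.59 degrees, less where a joint would pass 70% of its speed; a pose out of reach is approached as far as the arm can. A call with a number of a shift or a turn outside -1 to 1 is refused whole. A call with a gripper value outside its range is refused whole. The fingers move at their own pace and stop on an object; the grip force is fixed at half the most. Time passes only in rows, so rows that repeat a pose let the fingers close. It gives the time, the measured TCP pose, the force and the opening at its end, in the units of the state.
- bot.get_obs(): the state, without advancing time (a new reading comes with each control period).
- imaging.camera(name): name is "scene" or "top" or "wrist"; returns the picture (400x640x3 uint8, red, green, blue); there is no depth.
- imaging.camera_model(name): a dict with "fovy" (degrees; the focal length in pixels is half the picture's height over the tangent of half this angle, whatever the lens; pixels are square), "cx", "cy" (the principal point, pixels), "eye" and "rotation" of the camera in the world. Camera axes: x right, y up, looking along -z (the intrinsics and any distortion apply to the point x, -y, -z); pixel columns grow to the right and rows downward; lengths in m; the calibration is good to about 2 mm. A picture is of the moment at which its call begins: read the wrist's pose just before it. camera_model takes no time and is no camera call; for the wrist camera it gives the pose at the moment of the call.
- order.job_done(): hands the job in, once; it reports no verdict.
The state is a dict: "clock": time; "joint_pos": joint angles; "joint_vel": joint speeds; "tau": joint torques, N m; "eef_pos": TCP position; "tool_rot": TCP orientation; "ft_force": force on the tool from outside, world axes, zero at the start; "ft_torque": the same for the moment, N m; "grip_width": finger opening in m.
Only numpy, scipy, OpenCV 4.12 (cv2) and the standard library are available. Lean on these libraries where they do the work, as an engineer would, in place of code of your own. Each camera call takes 0.05 s, during which the arm holds its last target.

### The job

Open the charging flap of the bike battery: feel gently with the fingertips along the black cover strip on its top for the hidden release pad, which lies flush in the strip and gives when pushed, and press it right in so that the flap on the side springs open by itself. Then let the pad come back up and draw the hand clear. Do not pry or touch the flap, and do not pick up or shove the loose tools, the tub or the stand with the mudguard stay.

Things in the scene. Friction and masses are not known exactly. Their poses are not given: they have to be found in the camera images.
- pack: Bike battery with a grey metal shell, 420 x 104 mm, lying level in a cradle screwed to the board (cannot move). Origin: centre of the cradle's underside, on the board. y runs along the pack, x across, z up. Shell top: flat, hard, 100 mm wide, at z = 90 mm, with a black cover strip inlaid level along its middle. Black end caps (tops at z = 94 mm) reach from y = 105 to 210 and -105 to -210 mm.
- strip_middle (a point): Middle of the cover strip's top face (pack x = 0, y = 0, z = 90 mm; axes as the pack). The strip, 46 mm wide, is hard, but for the release pad: black too, 48 (y) x 36 mm (x), in a pocket 50 x 39 mm, its face 2 mm below the strip. The pad is midway across (x = 0); its place along the strip differs from pack to pack: its centre is anywhere from y = -50 to +50 mm.
- button (a joint): How far the release pad is pushed in, m: 0 up, 0.006 fully down. It starts to give at 1.5 to 2 N and is fully down at about 5 N; the flap's catch lets go at about 0.003. A spring brings the pad up again.
- flap: The charging flap, 47 (y) x 34 mm (z), 3 mm thick, flush in the pack's +x face near its +y end. Origin: on its hinge, at its lower edge, 50 (x), 150 (y), 29.5 mm (z) from the pack's origin. Shut, its z axis points up; when the catch lets go a spring swings it out to +x and down within a second, until its z axis lies about 1.75 rad from upright; it stays open. Not to be touched.
- wrench_center (a point): Middle of a loose thin steel cone wrench lying flat, 178 mm long, 29 mm wide at the heads, 4 mm thick. Leave alone.
- tub_center (a point): Centre of a loose blue plastic tub of valve caps with a twist cap, 53 mm across and 56 mm high, standing upright. Leave alone.
- multitool_center (a point): Centre of the handle of a loose silver multitool with a bottle-opener loop, lying flat, 120 mm long, 34 mm wide, 10 mm thick. Leave alone.
- stay_stand: Wooden foot 70 x 60 x 24 mm, screwed down, with a spring clip that holds a thin black mudguard stay upright, 320 mm tall. Origin: centre of the foot's underside. Keep clear of it.

How it is judged:
On the way:
1. the release pad is pressed in at least 3 mm by the robot (value of joint button above 0.003 m and contact force between the fingers and anything else above 1 N), for 0.05 s.
At the end, for the whole second after the job is handed in: The charging flap stands open by more than 1.4 rad, the release pad is back up (less than 1.5 mm in), and wrench, tub (upright) and multitool lie within 15 mm of where they were (angle between flap's own z axis and vertical above 1.4 rad and value of joint button below 0.0015 m and distance of each of wrench_center, tub_center, multitool_center from where it was at the start of the episode below 0.015 m and angle between tub_center's own z axis and vertical below 0.2 rad); the robot touches nothing.
It fails at once if the flap is touched or pried by the robot (contact force between any of the fingers, the arm and flap above 1 N).
It fails at once if the fingers press on something with more than 60 N (contact force between the fingers and anything else above 60 N).
It fails at once if a loose tool or the tub is picked up or shoved by more than 15 mm (distance of any of wrench_center, tub_center, multitool_center from where it was at the start of the episode above 0.015 m).
It fails at once if the stand with the mudguard stay is knocked (contact force between any of the fingers, the arm and stay_stand above 3 N).
It also fails if it takes over 54 s, if anything falls off the work surface, if the arm or the gripper's body presses on something with over 40 N, if the wrist force passes 120 N, or if a joint passes its speed limit or range.

## Working session

There is one attempt and no reset: what is moved stays moved. The work goes in short steps, Python scripts to look and compute and a tool call to move; the robot and the scene stay as the last step left them, time stands still between calls to the robot, and variables do not carry over. Pictures are saved under pics/ and viewed, and the job is handed in when it is done.

Besides the shell and the picture viewer there is one more tool, called after "Call:" as name([rows], argument=value, ...), one row to a line, values as JSON. carry_out: Moves the arm, as the interface text tells. Its arguments: {"type":"object","properties":{"moves":{"type":"array","items":{"type":"array","items":{"type":"number","minimum":-1,"maximum":1}}}},"required":["moves"]}

```bash
mkdir -p pics; ls; python3 - <<'E'
from workcell import bot, imaging, order
import cv2
o=bot.get_obs();print(o)
for n in("scene","top","wrist"):
    m=imaging.camera_model(n);print(n,m)
    cv2.imwrite(f"pics/{n}0.png",imaging.camera(n)[:,:,::-1])
E
```

```text
pics
{'clock': 0.0, 'joint_pos': array([-1.13699693e+00,  2.41385174e-01,  3.72806414e-03,  1.33519078e+00,
       -1.23027680e-05,  1.57080569e+00]), 'joint_vel': array([-7.23955893e-05,  2.12870836e-03, -9.71429781e-04, -1.24642187e-03,
        7.38705925e-04,  3.17382937e-04]), 'tau': array([ 3.77094866e-04, -3.72319186e+01,  2.52408171e+01,  1.68777688e-02,
        1.15189150e-04,  3.96433137e-06]), 'eef_pos': array([ 0.20991575, -0.45316714,  0.25542825]), 'tool_rot': array([ 8.42707343e-01, -5.38370952e-01, -8.67750710e-04, -5.47059198e-04]), 'ft_force': array([ 0.34481754,  0.10086329, -0.25126044]), 'ft_torque': array([ 0.03180062, -0.00470465, -0.00622184]), 'grip_width': 0.08537733217717745}
scene {'fovy': 51.485320029917936, 'cx': 314.08720988168443, 'cy': 202.61584798295755, 'eye': array([0.98880449, 0.57893693, 0.75716821]), 'rotation': array([0.10671293, 0.40145406, 0.87699028, 0.24152648])}
top {'fovy': 44.78705680533607, 'cx': 324.1755257746904, 'cy': 199.5749774116853, 'eye': array([ 0.36056366, -0.08437002,  1.38620705]), 'rotation': array([-0.06204183,  0.07295586,  0.71343   , -0.6941512 ])}
wrist {'fovy': 63.71051142040123, 'cx': 316.2731976119036, 'cy': 200.73235595402534, 'eye': array([ 0.27550307, -0.42309216,  0.37275911]), 'rotation': array([-0.12012221,  0.0778148 , -0.53250151,  0.83424076])}
```

View pics/scene0.png

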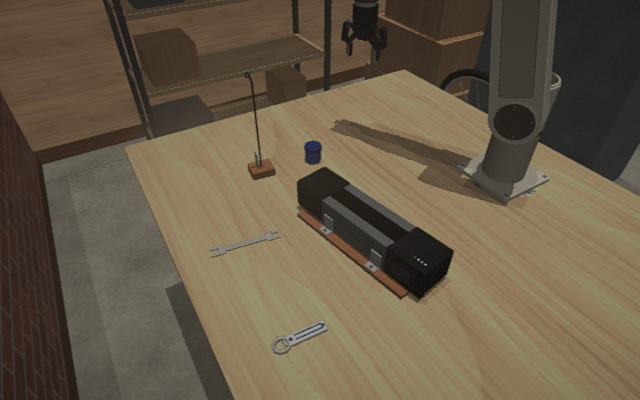

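View pics/top0.png

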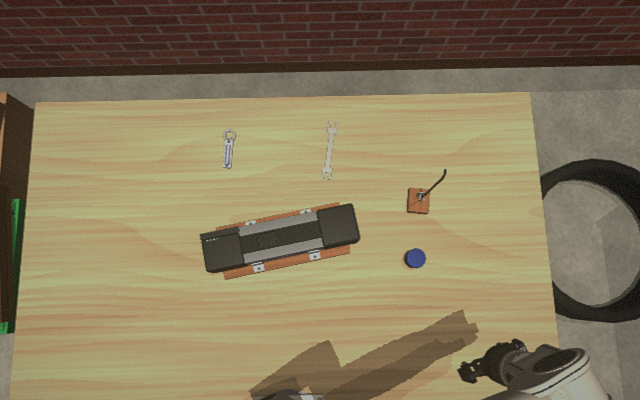

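View pics/wrist0.png

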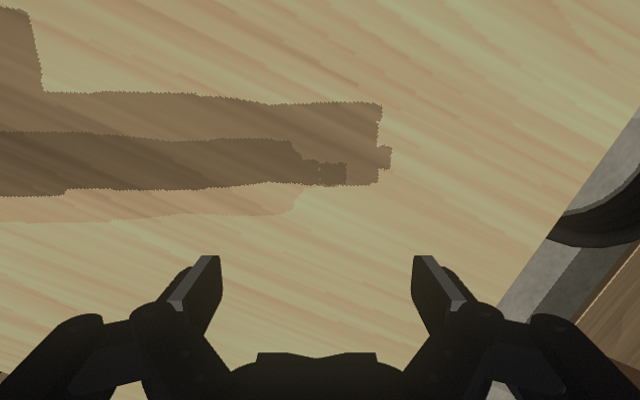

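```bash
cat > h.py <<'E'
import numpy as np, cv2
from scipy.spatial.transform import Rotation as R
def K(m): return 200/np.tan(np.radians(m["fovy"]/2))
def ray(m,u,v):
    f=K(m); d=np.array([(u-m["cx"])/f,-(v-m["cy"])/f,-1.]); return R.from_quat(m["rotation"]).apply(d)
def plane(m,u,v,z):
    d=ray(m,u,v); return m["eye"]+d*(z-m["eye"][2])/d[2]
def proj(m,p):
    c=R.from_quat(m["rotation"]).inv().apply(np.array(p)-m["eye"]); f=K(m)
    return m["cx"]+f*c[0]/-c[2], m["cy"]-f*c[1]/-c[2]
E
python3 - <<'E'
from workcell import bot, imaging
from h import *
t=imaging.camera_model("top");s=imaging.camera_model("scene")
a=cv2.imread("pics/top0.png");b=cv2.imread("pics/scene0.png")
c=cv2.resize(a[190:290,190:370],None,fx=4.4,fy=4.4,interpolation=3)
cv2.imwrite("pics/tz.png",np.clip(c*2.0,0,255).astype('uint8'))
c=cv2.resize(b[160:300,290:460],None,fx=4.2,fy=4.2,interpolation=3)
cv2.imwrite("pics/sz.png",np.clip(c*2.,0,255).astype('uint8'))
for u,v in[(290,400),(418,200),(416,258),(330,150),(228,150)]: print(plane(t,u,v,0.0))
E
```

```text
[ 0.08176729 -0.00206113  0.        ]
[ 0.62018151 -0.38322868  0.        ]
[ 0.45223026 -0.36649574  0.        ]
[ 0.77798015 -0.13131254  0.        ]
[0.78545844 0.17060811 0.        ]
```

View pics/tz.png

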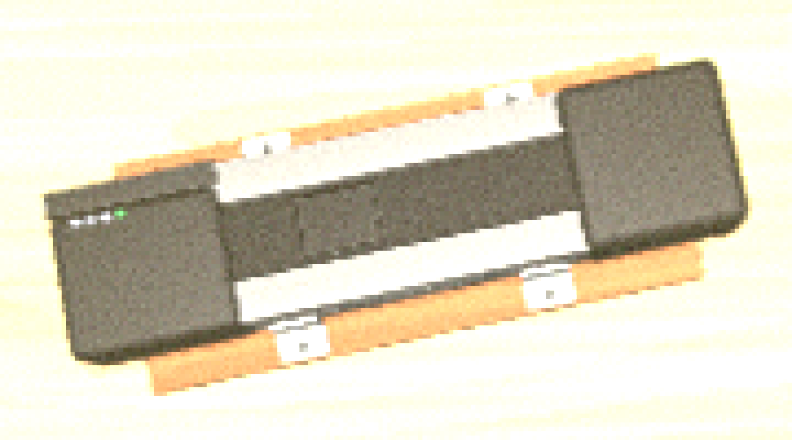

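View pics/sz.png

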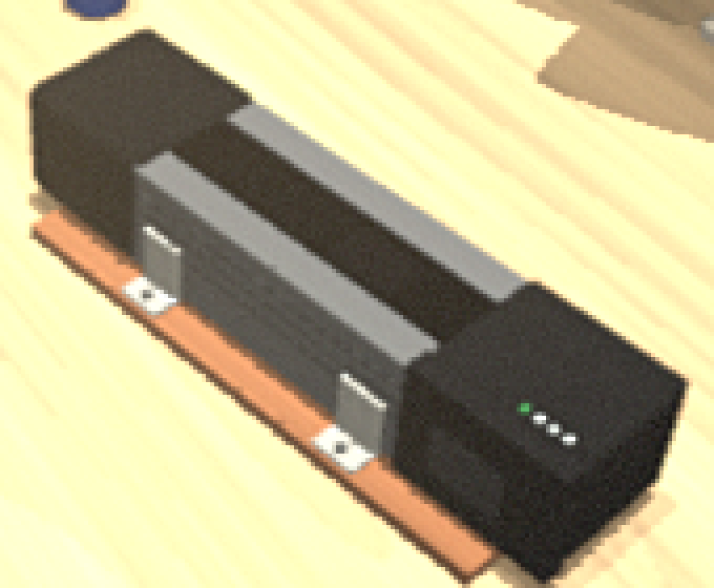

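```bash
python3 - <<'E'
from workcell import bot, imaging
from h import *
t=imaging.camera_model("top");s=imaging.camera_model("scene")
g=lambda x,y,z: plane(t,190+(x+.5)/4.4-.5,190+(y+.5)/4.4-.5,z)
for p in[(217,203),(235,283),(565,133),(582,212),(339,221),(298,228),(381,213)]: print(p,g(*p,.09))
A=(g(217,203,.09)+g(235,283,.09))/2;B=(g(565,133,.09)+g(582,212,.09))/2
d=(A-B)/np.linalg.norm(A-B);print("mid",(A+B)/2,np.linalg.norm(A-B),np.degrees(np.arctan2(d[1],d[0])),(g(339,221,.09)-(A+B)/2)@d)
# scene: strip ends corners of shell
h=lambda x,y,z: plane(s,290+(x+.5)/4.2-.5,160+(y+.5)/4.2-.5,z)
for p in[(135,168),(245,103),(525,290),(403,362)]:print(p,h(*p,.09))
print(proj(t,(A+B)/2))
E
```

```text
(217, 203) [0.51860684 0.12274747 0.09      ]
(235, 283) [0.46978334 0.11167717 0.09      ]
(565, 133) [ 0.55595477 -0.08990156  0.09      ]
(582, 212) [ 0.50708827 -0.09897524  0.09      ]
(339, 221) [0.50561527 0.04876148 0.09      ]
(298, 228) [0.50203115 0.0736308  0.09      ]
(381, 213) [0.50979922 0.02323574 0.09      ]
mid [0.51285831 0.01138696 0.09      ] 0.214916936713533 100.00175806500215 0.038064476308811865
(135, 168) [ 0.57851469 -0.08583299  0.09      ]
(245, 103) [ 0.48835674 -0.10347539  0.09      ]
(525, 290) [0.4500918  0.11085709 0.09      ]
(403, 362) [0.54005013 0.11911923 0.09      ]
(np.float64(280.6243579036486), np.float64(236.76439433078264))
```

Call:
carry_out([
  [0,0,0,0.09,-1],
  [-0.16,-0.24,0,0.165,-1],
  [-0.33,-0.48,0,0.165,-1],
  [-0.5,-0.72,0,0.165,-1],
  [-0.66,-0.96,0,0.165,-1],
  [-0.66,-0.96,0,0.165,-1],
])

```text
clock: 0.75
eef_pos: [0.2704, -0.3509, 0.2561]
tool_rot: [0.767, -0.641, -0.001, -0.001]
ft_force: [-0.7, -0.8, 0.1]
grip_width: 0.0
```

Call:
carry_out([
  [-0.22,-0.19,0,0,-1],
  [-0.44,-0.38,0,0,-1],
  [-0.66,-0.57,0,0,-1],
  [-0.88,-0.76,0,0,-1],
])

```text
clock: 1.15
eef_pos: [0.3293, -0.2532, 0.2561]
tool_rot: [0.766, -0.643, -0.0, 0.0]
ft_force: [1.1, 0.8, -0.0]
grip_width: 0.0001
```

Call:
carry_out([
  [-0.22,-0.19,0,0,-1],
  [-0.44,-0.38,0,0,-1],
  [-0.66,-0.57,0,0,-1],
  [-0.88,-0.76,0,0,-1],
])

```text
clock: 1.55
eef_pos: [0.3891, -0.1533, 0.2562]
tool_rot: [0.766, -0.643, 0.0, 0.0]
ft_force: [-0.5, -0.2, 0.0]
grip_width: -0.0002
```

Call:
carry_out([
  [-0.22,-0.19,0,0,-1],
  [-0.44,-0.38,0,0,-1],
  [-0.66,-0.57,0,0,-1],
  [-0.88,-0.76,0,0,-1],
  [-0.88,-0.76,0,0,-1],
  [-0.88,-0.76,0,0,-1],
])

```text
clock: 2.15
eef_pos: [0.4482, -0.054, 0.2559]
tool_rot: [0.766, -0.642, -0.0, 0.001]
ft_force: [0.1, -0.2, -0.6]
grip_width: -0.0001
```

```bash
python3 - <<'E'
from workcell import bot, imaging, order
from h import *
o=bot.get_obs();print(o['clock'],o['eef_pos'],o['tool_rot'],o['ft_force'])
m=imaging.camera_model("wrist"); print(m)
a=imaging.camera("wrist")[:,:,::-1]
cv2.imwrite("pics/w1raw.png",a)
cv2.imwrite("pics/w1.png",np.clip(a*1.8,0,255).astype('uint8'))
c=np.array([.5135,.0108,.09]);d=np.array([-.174,.985,0])
print(proj(m,c),proj(m,c+.038*d))
E
```

```text
2.15 [ 0.44819342 -0.05398932  0.25589347] [ 7.66409687e-01 -6.42351774e-01 -2.48306316e-04  5.72637449e-04] [ 0.10607937 -0.20717375 -0.61740869]
{'fovy': 63.71051142040123, 'cx': 316.2731976119036, 'cy': 200.73235595402534, 'eye': array([ 0.51938328, -0.04134629,  0.37309243]), 'rotation': array([-0.11016777,  0.09225635, -0.63550255,  0.75860947])}
(np.float64(253.92749366819973), np.float64(101.09175927183372)) (np.float64(208.68405955266368), np.float64(101.02949277836393))
```

View pics/w1.png

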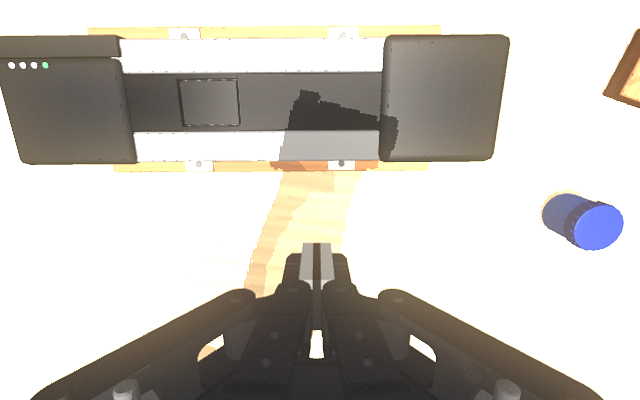

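Call:
carry_out([
  [-0.3,-0.25,0,0,-1],
  [-0.6,-0.5,0,0,-1],
  [-0.9,-0.75,0,0,-1],
  [-0.9,-0.75,0.2,0,-1],
  [-0.9,-0.75,0.4,0,-1],
  [-0.9,-0.75,0.6,0,-1],
  [-0.9,-0.75,0.8,0,-1],
  [-0.9,-0.75,1.0,0,-1],
  [-0.9,-0.75,1.0,0,-1],
  [-0.9,-0.75,1.0,0,-1],
])

```text
clock: 3.2
eef_pos: [0.5062, 0.0467, 0.1565]
tool_rot: [0.766, -0.643, -0.0, 0.0]
ft_force: [-0.1, -0.2, 0.5]
grip_width: -0.0
```

```bash
python3 - <<'E'
from workcell import bot, imaging, order
from h import *
o=bot.get_obs();print(o['clock'],o['eef_pos'],o['tool_rot'],o['ft_force'])
a=imaging.camera("wrist")[:,:,::-1]
cv2.imwrite("pics/w2.png",np.clip(a*1.8,0,255).astype('uint8'))
E
```

```text
3.2 [0.50619007 0.04673264 0.15648626] [ 7.65540054e-01 -6.43388102e-01 -2.13264674e-04  3.60978589e-04] [-0.07500094 -0.22582311  0.49250319]
```

View pics/w2.png

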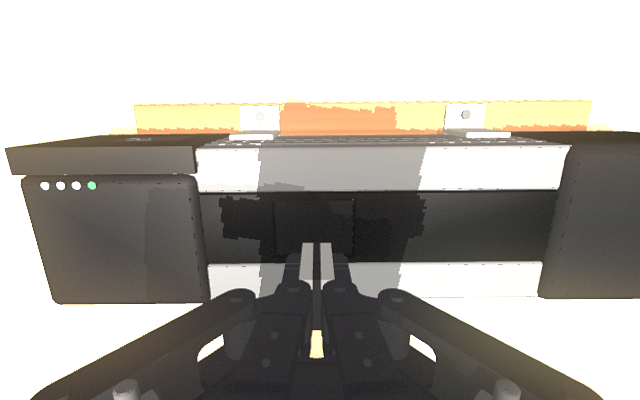

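The pad outline (columns 275–355) is centred on the fingers (column 316). I'll go down near the pad, then feel.

Call:
carry_out([
  [0,0,0.1,0,-1],
  [0,0,0.2,0,-1],
  [0,0,0.3,0,-1],
  [0,0,0.36,0,-1],
  [0,0,0.38,0,-1],
  [0,0,0.39,0,-1],
  [0,0,0.39,0,-1],
])

```text
clock: 3.95
eef_pos: [0.5066, 0.0479, 0.1173]
tool_rot: [0.766, -0.643, 0.0, -0.0]
ft_force: [-0.1, -0.1, -0.7]
grip_width: -0.0
```

Call:
carry_out([
  [0,0,0.01,0,-1],
  [0,0,0.02,0,-1],
  [0,0,0.03,0,-1],
  [0,0,0.03,0,-1],
])

```text
clock: 4.35
eef_pos: [0.5064, 0.0478, 0.1142]
tool_rot: [0.766, -0.643, -0.0, 0.0]
ft_force: [0.2, -0.1, 0.2]
grip_width: 0.0
```

Call:
carry_out([
  [0,0,0.01,0,-1],
  [0,0,0.02,0,-1],
  [0,0,0.02,0,-1],
])

```text
clock: 4.65
eef_pos: [0.5066, 0.0478, 0.1124]
tool_rot: [0.766, -0.643, 0.0, -0.0]
ft_force: [0.7, 0.1, 1.1]
grip_width: -0.0002
```

Call:
carry_out([
  [0,0,0.01,0,-1],
  [0,0,0.02,0,-1],
  [0,0,0.02,0,-1],
])

```text
clock: 4.95
eef_pos: [0.5065, 0.0479, 0.1104]
tool_rot: [0.766, -0.643, 0.0, -0.0]
ft_force: [-0.1, -0.5, 3.1]
grip_width: 0.0001
```

Call:
carry_out([
  [0,0,0.01,0,-1],
  [0,0,0.02,0,-1],
  [0,0,0.02,0,-1],
])

```text
clock: 5.25
eef_pos: [0.5065, 0.0478, 0.1084]
tool_rot: [0.766, -0.643, 0.0, -0.0]
ft_force: [-0.4, 0.1, 3.5]
grip_width: -0.0002
```

Call:
carry_out([
  [0,0,0.01,0,-1],
  [0,0,0.02,0,-1],
  [0,0,0.02,0,-1],
])

```text
clock: 5.55
eef_pos: [0.5066, 0.0478, 0.107]
tool_rot: [0.766, -0.643, 0.0, -0.0]
ft_force: [-2.8, 0.3, 8.3]
grip_width: 0.0
```

The pad gave at about 3 N and bottomed out at 8 N. I'll lift off now.

Call:
carry_out([
  [0,0,-0.02,0,-1],
  [0,0,-0.05,0,-1],
  [0,0,-0.1,0,-1],
  [0,0,-0.25,0,-1],
  [0,0,-0.45,0,-1],
  [0,0,-0.7,0,-1],
  [0,0,-1.0,0,-1],
  [0,0,-1.0,0,-1],
  [0,0,-1.0,0,-1],
])

```text
clock: 6.45
eef_pos: [0.5066, 0.0478, 0.2065]
tool_rot: [0.766, -0.643, 0.0, -0.0]
ft_force: [0.3, -0.3, 0.7]
grip_width: -0.0001
```

Call:
carry_out([
  [0,0.2,-0.2,0,-1],
  [0,0.4,-0.4,0,-1],
  [0,0.6,-0.6,0,-1],
  [0,0.8,-0.6,0,-1],
  [0,1.0,-0.6,0,-1],
  [0,1.0,-0.6,0,-1],
  [0,1.0,-0.6,0,-1],
])

```text
clock: 7.15
eef_pos: [0.4077, 0.0304, 0.2654]
tool_rot: [0.766, -0.643, -0.0, 0.0]
ft_force: [0.3, -0.3, 1.3]
grip_width: 0.0
```

```bash
python3 - <<'E'
from workcell import bot, imaging, order
from h import *
o=bot.get_obs();print(o['clock'],o['eef_pos'],o['ft_force'])
b=imaging.camera("scene")[:,:,::-1];cv2.imwrite("pics/s3raw.png",b)
w=imaging.camera("wrist")[:,:,::-1]
cv2.imwrite("pics/w3.png",np.clip(w*1.8,0,255).astype('uint8'))
c=cv2.resize(b[140:350,210:460],None,fx=2.8,fy=2.8,interpolation=3)
cv2.imwrite("pics/s3.png",np.clip(c*2.,0,255).astype('uint8'))
E
```

```text
7.15 [0.40765733 0.03038184 0.265401  ] [ 0.33230837 -0.31623319  1.2743168 ]
```

View pics/s3.png

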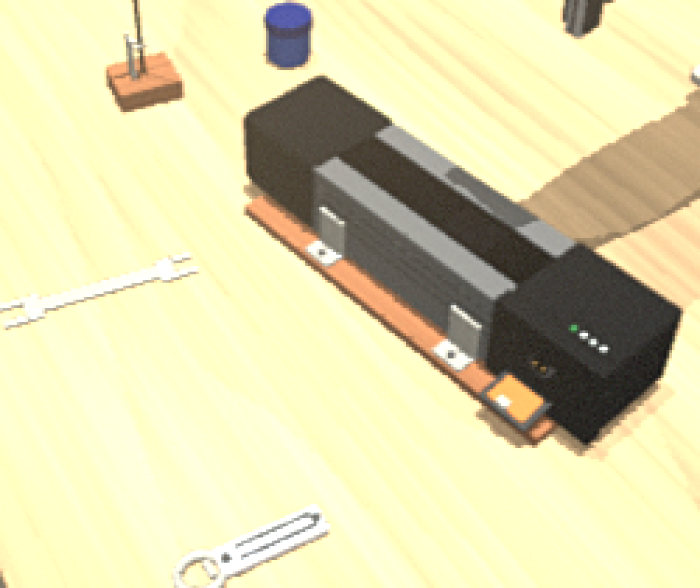

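View pics/w3.png

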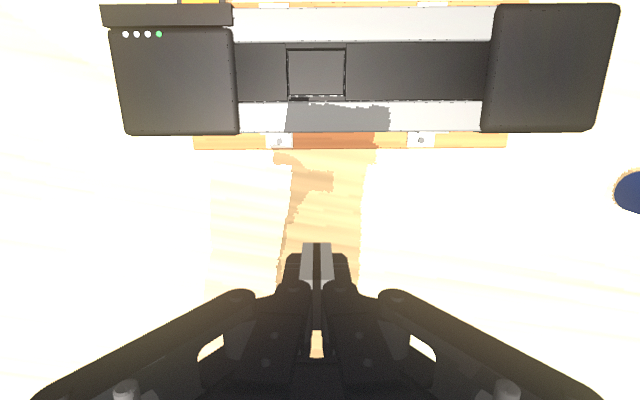

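The scene picture shows the flap swung out and down, with its orange inside at about (515, 400). The wrist picture shows the pad with the same outline as before, and the hand is clear.

```bash
python3 - <<'E'
from workcell import order
print(order.job_done())
E
```

```text
the job is handed in; nothing more can be done
None
```

The release pad is pressed, the flap has sprung open, and the job is handed in at about 7 s of the 54 s allowed; no verdict is reported.

- **Finding the pad:** I saw its outline in the top and wrist pictures, about 38 mm from the strip's middle towards +y. I went straight down on it with shut fingertips instead of feeling along the strip. It gave at about 1–3 N and reached its stop at about 8 N after roughly 6 mm.
- **After lifting off:** I drew the hand back to about 0.1 m from the pack, at TCP height 0.265 m. The scene picture showed the flap swung out and down. In the wrist picture the pad looked as it did before, and the tools, tub and stand appeared undisturbed.
- **Not measured:** I judged the flap angle, the pad's return and the tools' positions by eye. The last force reading was about 1.3 N with the hand in free air, which I took as sensor noise or drift. No check failed or disagreed.

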